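# Lock the filter cup up into the bayonet head of the wine filter stand

## Task

Take the steel filter cup by its black handle and fit it from below into the head of the filter stand: with the handle off to the left, feel for the slots and raise the cup until its three pins have gone right in, then swing the handle counter-clockwise as seen from above, about a sixth of a turn, over the hump to its stop, roughly at the front of the stand. Let the cup drop into its lock there and let go, so that it hangs locked and upright; do not force it, and leave the other things on the table alone.

Things in the scene. Friction and masses are not known exactly. Their poses are not given: they have to be found in the camera images.
- filter_cup: Closed round steel filter cup, about 160 g, 72 mm high, 68 mm across at most; foot 56 mm, neck 60 mm across from 39 mm up. Stands on its foot. Origin: centre of the underside, z up its axis. A straight black rubber-covered handle with flat sides, 18 mm wide, 26 mm tall, points along the cup's own -x: from 73 to 159 mm off the axis, its middle 30 mm above the underside.
- pin_level (a point): Point on the cup's axis 60 mm above its underside, cup's axes, level with three round bayonet pins, 7 mm thick, that stick out radially from the neck, tips 38.5 mm from the axis, at 60, 180 and 300 deg about z from the cup's x (the one at 180 deg is right over the handle).
- handle_grip (a point): Where to grip: middle of the black handle, 112 mm out along the cup's -x, 30 mm above the underside. Pinch it from above across its 18 mm (along the cup's y). Same axes as the cup.
- stand: Filter stand fixed to the worktop: dark base plate 215x120x12 mm (front edge 78 mm before the bayonet axis), column 92 mm behind the axis, arm, and a round steel head of 52 mm radius, open below, from 120 to 186 mm up. Origin: on the vertical bayonet axis at worktop height; z up; its own -x is its front (roughly towards the robot), +y to the robot's left.
- mouth (a point): Centre of the head's open underside, on the axis 120 mm up, stand's axes. A collar inside has a 5 mm ledge (inner radius 32.5 mm, bore 40.5 mm, flat below) broken by three slots 120 deg apart, each passing a pin with 4 deg of play either way. Pins under the ledge stop the cup at an underside height of 56.5 mm.
- slot_level (a point): On the axis 68.5 mm up, stand's axes: the cup's underside when its pins just clear the ledge's top. In the slots the cup yaw is stand yaw - 1.07 rad (handle out to the left), but the collar is clocked by an unmeasured 0 to 0.45 rad either way, slots and lock alike: feel for the slots. From 66.5 mm up the cup's top lifts a sprung seal plate (3 N, then 0.6 N per mm).
- lock_level (a point): On the same axis, 68.5 mm up: the cup's underside when locked, handle to the stand's front give or take the clocking. Turning counter-clockwise from above, the pins ride a slippery ramp from 14 to 50 deg past mid-slot, 6.5 mm up to a crest 4 deg long (underside 75 mm), then drop straight 6.5 mm into pockets on the ledge, 61.5 deg past mid-slot with 2 deg of play, ending at hard stops.
- stopper_wood: Bystander: wooden-topped bottle stopper with a cork shank, 34x34x37 mm, origin under its centre.
- steel_funnel: Bystander: steel funnel standing on its mouth, 93x93x95 mm, origin under its centre.
- foil_cutter: Bystander: dark red U-shaped foil cutter lying flat, 35x64x16 mm, origin under its centre.
There are look-alikes about, which are no part of the job. Leave any red look-alike of the filter_cup alone.

How it is judged:
By the outcome, as a careful person would: the job done as asked, in the order asked, and still so for the second after the job is handed in, with the robot touching nothing.
It also fails if it takes over 72 s, if anything falls off the work surface, if the arm or the gripper's body presses on something with over 40 N, if the wrist force passes 120 N, or if a joint passes its speed limit or range.

## Robot

A 6-joint arm with a two-finger parallel gripper is mounted at the origin on a cart in front of the work surface, level with it; the furniture and walls round the work are solid. World frame = base frame: x ahead of the robot, y to its left, z up, the work surface at z = 0. Lengths are in mm, angles in rad, forces in N, time in s.
With the tool pointing down it reaches from about 350 to 975 mm from the base axis. Payload 7.1 kg.
Tool frame: the origin (TCP) lies midway between the tips of the shut fingers; the grasp point (between the pads) lies 19 mm behind it (ctrl.grip_depth is the distance from the TCP to the grasp point, in mm); z points along the fingers, y is the line along which they close (so a half turn about z gives the same grasp; the last joint's range is limited). The gripper opens to 88 mm and grips with 3 to 60 N. Pads are 20 mm wide; open, the fingers measure 115 mm over their backs; the gripper's body (75 mm by 178 mm) begins 61 mm behind the grasp point.
Start: joints at [1.18, 0.423, 1.63, -0, 1.089, -0.019], TCP at [227.026, 582.292, 222.675] pointing down, gripper open.
Joint ranges: [-3, 3], [-0.9, 2.11], [0.09, 2.58], [-1.31, 4.45], [0.11, 2.69], [-2.54, 2.54]. Speed limits (rad/s): [2.39, 2.39, 3.01, 3.14, 3.14, 3.14].

## Interface

Orientations are given as a rotation vector (axis times angle).
In Python, from workcell import ctrl, cams gives the robot as it stands.
- The arm moves only by the tool move_arm, never from a script. Its argument "steps" is a list of rows, each a list of 3 entries, a list of its own where there are three numbers: the shift along the tool's x, y, z in units of 25 mm (1.0 is 25 mm), then the turn about the tool's z in units of 5 degrees (1.0 is 5 degrees), then the closure, from 0 (fully open) to 1 (shut). A call has 1 to 20 rows; each row shifts and turns the commanded pose from where the row before left it, along the tool's axes as they then stand; what a row does not reach is not made up. A row lasts 1/12 s, in which the tool goes at most 41.7 mm and 7.16 degrees, less where a joint would pass 70% of its speed; a pose out of reach is approached as far as the arm can. A call is refused whole if a number of a shift passes 1 or a number of a turn 1, either way. A call with a gripper value outside its range is refused whole. The fingers move at their own pace and stop on an object; the grip force is fixed at half the most. Time passes only in rows, so rows that do not move let the fingers close. It gives the time, the measured TCP pose, the force, the opening and the grip force at its end, in the units of the state.
- ctrl.get_obs(): the state, without advancing time (a new reading comes with each control period).
- cams.get_image(name): name is "scene" or "top" or "wrist"; returns a dict with "image" (384x512x3 uint8, red, green, blue), "camera_matrix" (3x3 intrinsics, pixels), "xyz" and "rotation" of the camera in the world; the wrist camera has in their place "mount" (4x4, takes a point from camera to tool coordinates, whose origin is the TCP and whose axes are the flange's). Camera axes: x right, y down, z forward; pixel columns grow to the right and rows downward; lengths in mm; the calibration is good to about 2 mm. The wrist camera is an equidistant fisheye: a pixel r from the principal point sees the ray r / f radians off the axis. A picture is of the moment at which its call begins: read the wrist's pose just before it. There is no depth.
- ctrl.close_job(): hands the job in; it is judged then, once.
Trained networks look in the newest picture that a camera, given by its name, has taken for a name from the list of things; names that differ only in an ending like _2 or _b are one class to them, and where a whole thing is asked for, a point or a joint stands for the part that bears it (a point fixed in the world has none). Each returns a list of dicts, best first, with "p" (0 to 1); they miss things now and then, are a little off and sometimes report something else, mostly with a low value. They report only what shows in the picture. A call takes as long as a camera call. They do not tell look-alikes from the thing itself.
- cams.boxes_of(camera, thing): "rect" ([centre column, centre row, width, height] in pixels, round what is visible of it).
- cams.cut_out(camera, thing): "pixels" (384x512 bool, what is visible of it) and "rect" ([centre column, centre row, width, height] in pixels, round what is visible of it).
The state is a dict: "t": time; "qpos": joint angles; "qvel": joint speeds; "joint_torque": joint torques, N m; "ee_pos": TCP position; "orientation": TCP orientation; "ft_force": force on the tool from outside, world axes, zero at the start; "moment": the same for the moment, N m; "width": finger opening in mm; "grasp_force": force on a finger pad.
Only numpy, scipy, OpenCV 4.12 (cv2) and the standard library are available. Lean on these libraries where they do the work, as an engineer would, in place of code of your own. Each camera call takes 0.05 s, during which the arm holds its last target. There are 200 camera calls.

## Working session

There is one attempt and no reset: what is moved stays moved. The work goes in short steps, Python scripts to look and compute and a tool call to move; the robot and the scene stay as the last step left them, time stands still between calls to the robot, and variables do not carry over. Pictures are saved under pics/ and viewed, at most 10 in all, crops included, and the job is handed in when it is done.

Besides the shell and the picture viewer there is one more tool, called after "Emit:" as name(argument=value, ...) on one line, values as JSON. move_arm: Moves the arm, as the interface text tells. Its arguments: {"type":"object","properties":{"steps":{"type":"array"}},"required":["steps"]}

```bash
mkdir -p pics; cat > h.py <<'E'
import numpy as np, cv2
from workcell import ctrl, cams
from scipy.spatial.transform import Rotation as R
def ray(im,u,v):
    K=np.array(im["camera_matrix"]);d=np.array([(u-K[0,2])/K[0,0],(v-K[1,2])/K[1,1],1.])
    Rm=np.array(im["rotation"])
    return np.array(im["xyz"],float),Rm@d
def atz(im,u,v,z):
    o,d=ray(im,u,v);return o+d*(z-o[2])/d[2]
def proj(im,P):
    K=np.array(im["camera_matrix"]);Rm=np.array(im["rotation"]);p=(np.atleast_2d(P)-np.array(im["xyz"]))@Rm
    q=p@K.T;return q[:,:2]/q[:,2:]
E
python3 - <<'E'
from h import *
a=[]
for n in("top","scene"):
    im=cams.get_image(n);a.append(im["image"]);print(n,np.array(im["rotation"]).shape,im["xyz"],im["rotation"],im["camera_matrix"])
    cv2.imwrite(f"pics/{n}0.png",cv2.resize(im["image"][:,:,::-1],(768,576)))
    for th in("filter_cup","stand","handle_grip"):
        for b in cams.cut_out(n,th)[:3]:
            print(th,round(b["p"],2),np.round(b["rect"],1))
print(ctrl.get_obs())
E
```

```text
top (3,) [ 299.72571703   15.36721295 1502.22966175] [-2.17475384  2.13579805 -0.17406332] [[483.91374303   0.         261.18663478]
 [  0.         483.91374303 196.61824283]
 [  0.           0.           1.        ]]
filter_cup 0.84 [186.4 199.7  24.9  59.6]
filter_cup 0.76 [118.  212.8  53.   43.5]
filter_cup 0.66 [317.1 168.6  45.2  76.1]
stand 0.97 [316.  167.1  45.8  68.3]
handle_grip 0.92 [116.5 210.2  56.9  36.3]
handle_grip 0.74 [184.8 199.1  24.8  63.9]
scene (3,) [ 892.77673793 -366.88869167  889.79651262] [-2.38983881 -0.97312154  0.27598816] [[360.33446023   0.         252.20556492]
 [  0.         360.33446023 191.63331547]
 [  0.           0.           1.        ]]
filter_cup 0.9 [290.6 164.1  52.4  41.7]
filter_cup 0.87 [321.8 118.2  22.   44.3]
stand 0.73 [219.5 266.4  87.   99. ]
handle_grip 0.78 [290.9 164.5  53.9  44.2]
handle_grip 0.65 [320.6 117.7  22.1  49. ]
{'t': 0.4, 'qpos': array([ 1.17998673e+00,  4.23201228e-01,  1.62997842e+00,  9.27254178e-06,
        1.08859868e+00, -1.90009057e-02]), 'qvel': array([-0.0008228 , -0.00110197, -0.00127677, -0.00124262, -0.00088468,
       -0.00017165]), 'joint_torque': array([ 1.36328613e-04, -5.44026482e+01, -2.73664123e+01,  6.44457433e-02,
        1.88970636e-02, -3.37762117e-05]), 'ee_pos': array([227.00992197, 582.23821836, 222.58094188]), 'orientation': array([-5.80675615e-01, -3.08741514e+00,  2.82933891e-04]), 'ft_force': array([-0.51305821, -0.03477589,  0.29972072]), 'moment': array([-0.00899762, -0.019159  , -0.00519237]), 'grasp_force': 0.0, 'width': 87.9543121247595}
```

```bash
sed -i 's/np.array(im\["rotation"\])/R.from_rotvec(im["rotation"]).as_matrix()/' h.py
python3 - <<'E'
from h import *
t=cv2.imread("pics/top0.png");t=cv2.resize(t,(512,384))
s=cv2.resize(cv2.imread("pics/scene0.png"),(512,384))
im=cams.get_image("top")["image"][:,:,::-1]; sc=cams.get_image("scene")["image"][:,:,::-1]
# crops scaled x3
cv2.imwrite("pics/topc.png",cv2.resize(im[110:250,80:345],None,fx=3,fy=3,interpolation=cv2.INTER_CUBIC))
cv2.imwrite("pics/scenec.png",cv2.resize(sc[80:330,160:400],None,fx=2.4,fy=2.4,interpolation=cv2.INTER_CUBIC))
E
```

```text
(no output)
```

View pics/topc.png

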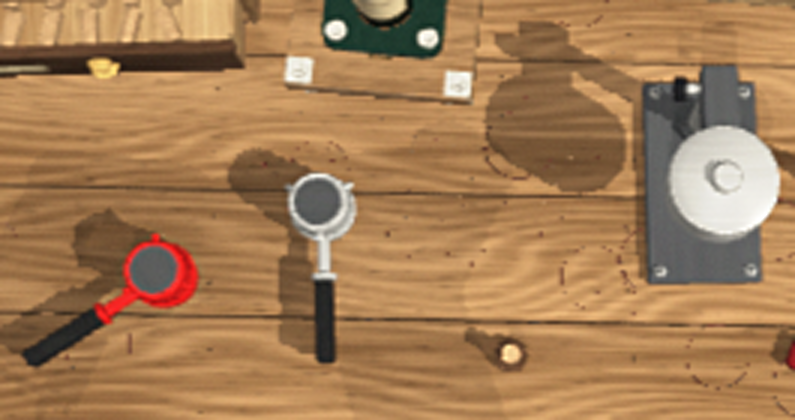

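View pics/scenec.png

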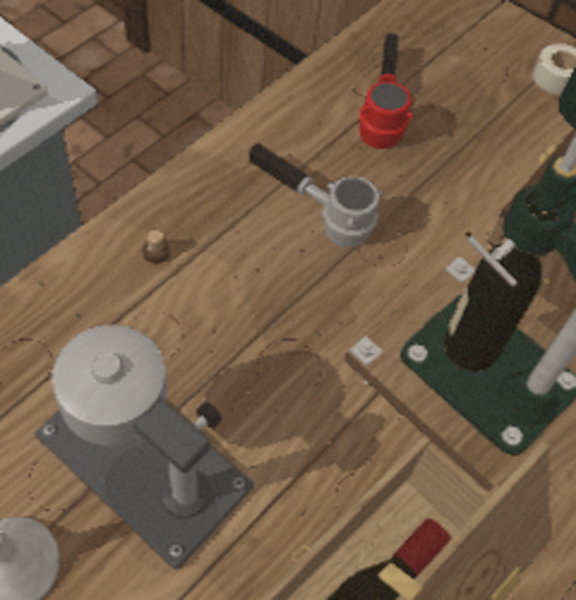

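The top crop shows the steel cup (rim centre about (320,200), handle pointing down to (325,361)), the red look-alike on the left and the stand on the right, head centre about (725,179). The scene crop shows the same things, with the stand's plate corners at (37,433), (178,565) and (252,485).

```bash
python3 - <<'E'
from h import *
from scipy.optimize import least_squares
T=cams.get_image("top");S=cams.get_image("scene")
tc=lambda u,v:(80+(u+.5)/3-.5,110+(v+.5)/3-.5)
sc=lambda u,v:(160+(u+.5)/2.4-.5,80+(v+.5)/2.4-.5)
print("cup top",atz(T,*tc(320,200),72),atz(S,*sc(354,197),72))
print("handle end",atz(T,*tc(325,361),43),"start",atz(T,*tc(324,278),43))
print("handle end S",atz(S,*sc(256,155),38),"start",atz(S,*sc(306,184),40))
for n,p in dict(tl=(644,83),bl=(650,283),br=(763,281),tr=(755,80)).items(): print(n,atz(T,*tc(*p),12))
for n,p in dict(l=(37,433),b=(178,563),r=(252,485)).items(): print(n,atz(S,*sc(*p),12))
print("knob? head",atz(T,*tc(725,179),186),atz(S,*sc(109,378),186))
# circle of head by brightness (top)
for im,f in((T,tc),):
    print("head left/right/bot",atz(T,*tc(669,181),186),atz(T,*tc(780,180),186),atz(T,*tc(724,125),186))
o=ctrl.get_obs();print(R.from_rotvec(o["orientation"]).as_matrix())
E
```

```text
cup top [563.24107224 216.54386418  72.        ] [564.53784007 216.06805713  72.        ]
handle end [404.67234598 209.2760913   43.        ] start [488.5558616 213.4905748  43.       ]
handle end S [416.46607103 204.51495663  38.        ] start [495.22323392 212.34658786  40.        ]
tl [ 706.90354554 -111.70118431   12.        ]
bl [ 493.82456294 -119.40258515   12.        ]
br [ 498.17038975 -236.87910993   12.        ]
tr [ 712.75300207 -229.41517022   12.        ]
l [ 502.08058004 -233.51078616   12.        ]
b [ 709.10745858 -223.29642814   12.        ]
r [ 707.32259935 -113.56679203   12.        ]
knob? head [ 569.57917792 -172.59690056  186.        ] [ 584.54774647 -181.26776922  186.        ]
head left/right/bot [ 566.62519317 -120.66619573  186.        ] [ 569.68683224 -223.679089    186.        ] [ 620.77885999 -171.71847543  186.        ]
[[-9.31670014e-01  3.63305635e-01  2.77273264e-06]
 [ 3.63305635e-01  9.31670014e-01  1.87743147e-05]
 [ 4.23754248e-06  1.84988155e-05 -1.00000000e+00]]
```

Emit:
move_arm(steps=[[[0,0,0],-0.95,0],[[0,0,0],-0.95,0],[[0,0,0],-0.95,0],[[0,0,0],-0.95,0],[[0,0,0],-0.95,0],[[0,0,0],0,0]])

```text
t: 1.1
ee_pos: [227.0, 582.3, 222.7]
orientation: [-0.072, 3.141, -0.0]
ft_force: [-0.0, -0.4, 0.2]
width: 87.7
grasp_force: 0.0
```

Emit:
move_arm(steps=[[[-0.52,-0.95,0],0,0],[[-0.52,-0.95,0],0,0],[[-0.52,-0.95,0],0,0],[[-0.52,-0.95,0],0,0],[[-0.52,-0.95,0],0,0],[[-0.52,-0.95,0],0,0],[[-0.52,-0.95,0],0,0],[[-0.52,-0.95,0],0,0],[[-0.52,-0.95,0],0,0],[[-0.52,-0.95,0],0,0],[[-0.52,-0.95,0],0,0],[[-0.52,-0.95,0],0,0],[[-0.52,-0.95,0],0,0],[[-0.52,-0.95,0],0,0],[[-0.52,-0.95,0],0,0],[[-0.52,-0.95,0],0,0],[[0,0,0],0,0],[[0,0,0],0,0]])

```text
t: 2.6
ee_pos: [451.6, 210.7, 222.8]
orientation: [-0.06, 3.141, 0.0]
ft_force: [0.1, 0.8, -0.2]
width: 87.9
grasp_force: 0.0
```

```bash
cat >> h.py <<'E'
def wrist():
    o=ctrl.get_obs();im=cams.get_image("wrist");M=np.array(im["mount"]);K=np.array(im["camera_matrix"])
    Rt=R.from_rotvec(o["orientation"]).as_matrix();p=np.array(o["ee_pos"])
    return im,M,K,Rt,p
def watz(w,u,v,z):
    im,M,K,Rt,p=w
    a=np.array([u-K[0,2],v-K[1,2]])/K[0,0];r=np.hypot(*a)
    d=np.r_[a/r*np.sin(r),np.cos(r)] if r>0 else np.array([0,0,1.])
    o=Rt@M[:3,3]+p;d=Rt@M[:3,:3]@d
    return o+d*(z-o[2])/d[2]
def wproj(w,P):
    im,M,K,Rt,p=w
    c=((np.atleast_2d(P)-p)@Rt-M[:3,3])@M[:3,:3]
    r=np.hypot(c[:,0],c[:,1]);th=np.arctan2(r,c[:,2])
    return c[:,:2]/r[:,None]*th[:,None]*K[0,0]+K[:2,2]
E
python3 - <<'E'
from h import *
w=wrist();print(w[1],w[2],R.from_matrix(w[3]).as_rotvec())
cv2.imwrite("pics/w1.png",cv2.resize(w[0]["image"][:,:,::-1],None,fx=1.5,fy=1.5,interpolation=cv2.INTER_CUBIC))
print("stand head px",wproj(w,[[570,-173,186],[570,-173,120],[563.5,216.3,72],[404.7,209.3,43]])*1.5)
E
```

```text
[[-4.87966295e-04 -9.66654894e-01 -2.56082169e-01  6.97810194e+01]
 [ 9.99999874e-01 -5.02809685e-04 -7.50848836e-06  7.16978729e-01]
 [-1.21502478e-04 -2.56082140e-01  9.66655017e-01 -1.62231688e+02]
 [ 0.00000000e+00  0.00000000e+00  0.00000000e+00  1.00000000e+00]] [[297.31863964   0.         257.15239462]
 [  0.         297.31863964 192.88508361]
 [  0.           0.           1.        ]] [-5.95147853e-02  3.14087244e+00  3.82914744e-04]
stand head px [[-59.51272262 423.44324148]
 [-15.02383383 392.59393807]
 [386.55366326 408.50545479]
 [385.19788835 203.59979232]]
```

View pics/w1.png

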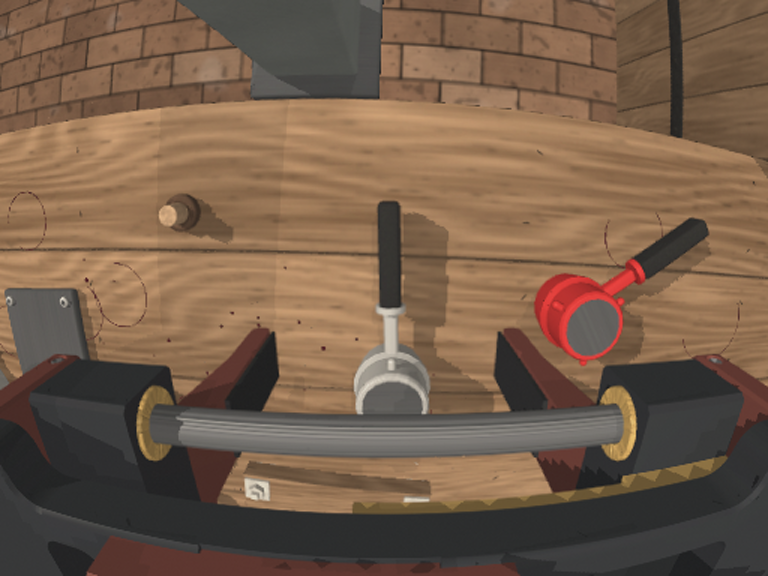

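The wrist picture shows the cup handle from (389,202) to (390,308), within a few pixels of the prediction. The cup rim is at about (392,395).

```bash
python3 - <<'E'
from h import *
w=wrist()
for u,v,z in((389,203,43),(390,306,43),(392,398,72),(390,306,30)): print(watz(w,u/1.5,v/1.5,z))
print(ctrl.get_obs()["ee_pos"],ctrl.get_obs()["orientation"])
E
```

```text
[403.62331643 212.81163946  43.        ]
[485.54754012 216.93956237  43.        ]
[553.07386658 221.11666225  72.        ]
[489.507914   217.23003221  30.        ]
[450.81773871 211.84992794 222.68801382] [ 6.45566022e-02 -3.14077414e+00 -3.65321769e-04]
```

Emit:
move_arm(steps=[[[0,0.06,0.94],-0.06,0],[[0,0,0.94],0,0],[[0,0,0.94],0,0],[[0,0,0.94],0,0],[[0,0,0.94],0,0],[[0,0,0.94],0,0],[[0,0,0.94],0,0],[[0,0,0.94],0,0],[[0,0,0.92],0,0],[[0,0,0],0,0],[[0,0,0],0,0.5],[[0,0,0],0,1],[[0,0,0],0,1],[[0,0,0],0,1],[[0,0,0],0,1],[[0,0,0],0,1],[[0,0,0],0,1],[[0,0,0],0,1],[[0,0,0],0,1],[[0,0,0],0,1]])

```text
t: 4.37
ee_pos: [451.0, 213.0, 11.7]
orientation: [0.075, -3.141, 0.0]
ft_force: [-0.4, -0.8, -0.8]
width: 24.7
grasp_force: 0.0
```

Emit:
move_arm(steps=[[[0,0,0],0,1],[[0,0,0],0,1],[[0,0,0],0,1],[[0,0,0],0,1],[[0,0,0],0,1],[[0,0,0],0,1],[[0,0,-0.1],0,1],[[0,0,-0.2],0,1],[[0,0,-0.3],0,1],[[0,0,-0.3],0,1],[[0,0,-0.3],0,1],[[0,0,-0.12],0,1],[[0,0,0],0,1]])

```text
t: 5.45
ee_pos: [451.7, 213.3, 45.9]
orientation: [-0.075, 3.139, 0.001]
ft_force: [-0.2, -0.6, -3.1]
width: 18.1
grasp_force: 30.0
```

Emit:
move_arm(steps=[[[0,0,0],0.4,1],[[0,0,0],0.95,1],[[0,0,0],0.95,1],[[0,0,0],0.95,1],[[0,0,0],0.95,1],[[0,0,0],0.95,1],[[0,0,0],0.95,1],[[0,0,0],0.95,1],[[0,0,0],0.95,1],[[0,0,0],0.95,1],[[0,0,0],0.95,1],[[0,0,0],0.95,1],[[0,0,0],0.95,1],[[0,0,0],0.55,1],[[0,0,0],0,1]])

```text
t: 6.7
ee_pos: [450.9, 213.0, 44.6]
orientation: [-1.549, -2.733, -0.0]
ft_force: [1.0, 0.2, -2.4]
width: 17.6
grasp_force: 30.0
```

Emit:
move_arm(steps=[[[-0.3,-0.06,0],0,1],[[-0.6,-0.13,0],0,1],[[-0.7,-0.15,0],0,1],[[-0.7,-0.15,0],0,1],[[-0.7,-0.15,0],0,1],[[-0.7,-0.15,0],0,1],[[-0.7,-0.15,0],0,1],[[-0.7,-0.15,0],0,1],[[-0.7,-0.15,0],0,1],[[-0.7,-0.15,0],0,1],[[-0.6,-0.15,0],0,1],[[-0.4,-0.1,0],0,1],[[0,0,0],0,1],[[0,0,0],0,1],[[0,0,0],0,1]])

```text
t: 7.95
ee_pos: [512.0, 31.5, 44.6]
orientation: [-1.546, -2.734, 0.0]
ft_force: [-0.1, 0.4, -1.5]
width: 17.6
grasp_force: 30.0
```

```bash
python3 - <<'E'
from h import *
o=ctrl.get_obs();print(o["ee_pos"],o["orientation"],o["ft_force"],o["moment"])
t=cams.get_image("top");s=cams.get_image("scene");w=cams.get_image("wrist")
f=lambda i,a,b,c,d,k:cv2.resize(np.ascontiguousarray(i["image"][a:b,c:d,::-1]),None,fx=k,fy=k,interpolation=cv2.INTER_CUBIC)
A=f(t,130,230,240,360,4);B=f(s,170,330,150,310,2.5)
cv2.imwrite("pics/t2.png",A);cv2.imwrite("pics/s2.png",f(s,150,330,150,350,3))
print(A.shape)
E
```

```text
[511.99979476  31.5207878   44.57225802] [-1.54623257e+00 -2.73412183e+00  2.76681719e-04] [-0.13122912  0.37401914 -1.50609806] [ 0.06362027  0.13906759 -0.00491117]
(400, 480, 3)
```

View pics/t2.png

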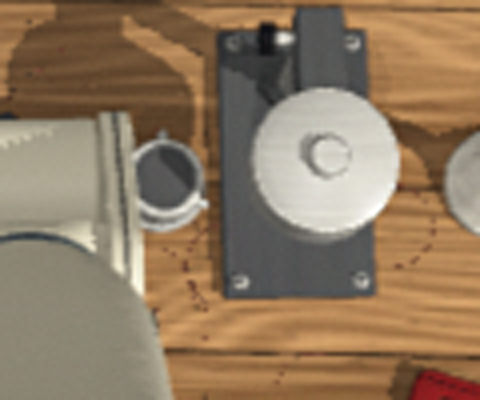

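View pics/s2.png

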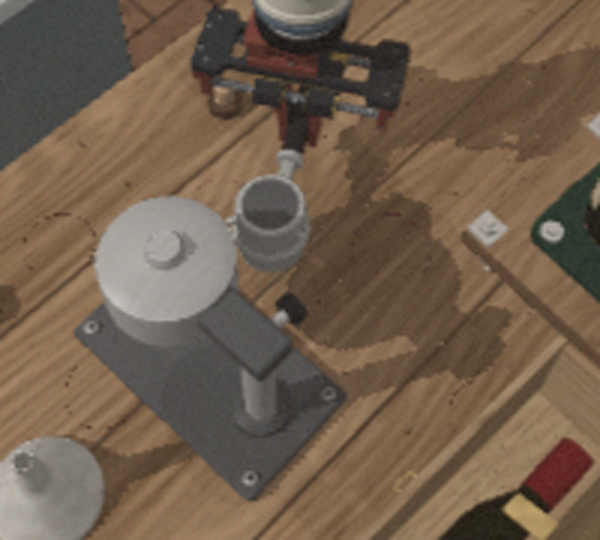

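The top crop shows the head disc centred at about (326,160) and the cup rim right edge at x=204. In the scene crop the held cup hangs level at about (271,205), and the head disc is at (166,255).

```bash
cat >> h.py <<'E'
from scipy.optimize import minimize
from scipy.ndimage import map_coordinates,gaussian_filter
def circfit(im,c,z,r,fr=False,half=None,sign=0,sig=0.7):
    g=gaussian_filter(im["image"].astype(float).mean(2),sig)
    ph=np.linspace(0,2*np.pi,120,endpoint=False)
    if half is not None: # keep directions within 80deg of half
        ph=ph[np.cos(ph-half)>np.cos(np.radians(80))]
    def cost(p):
        rr=p[2] if fr else r
        d=np.c_[np.cos(ph),np.sin(ph),0*ph];C=np.r_[p[:2],z]
        a=proj(im,C+d*(rr-1.5));b=proj(im,C+d*(rr+1.5))
        df=map_coordinates(g,a[:,::-1].T,order=1)-map_coordinates(g,b[:,::-1].T,order=1)
        return -np.mean(np.abs(df)) if sign==0 else -sign*np.mean(np.clip(sign*0+df,-60,60))
    best=min((minimize(cost,np.r_[c[0]+dx,c[1]+dy,[r]*fr],method="Nelder-Mead",options=dict(initial_simplex=None)) for dx in(-4,0,4) for dy in(-4,0,4)),key=lambda m:m.fun)
    return np.round(best.x,2),round(best.fun,2)
E
python3 - <<'E'
from h import *
T=cams.get_image("top");S=cams.get_image("scene")
o=ctrl.get_obs();Rt=R.from_rotvec(o["orientation"]).as_matrix();hd=Rt[:,0];yaw=np.arctan2(-hd[1],-hd[0])
cup=o["ee_pos"][:2]-112*hd[:2];print("cup nominal",cup,"yaw",yaw)
for n,im in(("T",T),("S",S)):
    far=np.arctan2(*(np.array([570,-173])-np.array(im["xyz"])[:2])[::-1])
    print(n,"head full",circfit(im,(570,-173),186,52),"far half",circfit(im,(570,-173),186,52,half=far),"r free",circfit(im,(570,-173),186,52,True))
    print(n,"cup",circfit(im,cup,105,30,True),circfit(im,cup,105,30),circfit(im,cup,105,26,True,sign=-1))
# bolts
tb=[(235,43),(352,43),(239,283),(361,282)]
print("bolts T",np.array([atz(T,240+(u+.5)/4-.5,130+(v+.5)/4-.5,14)[:2] for u,v in tb]))
sb=[(93,327),(250,478),(328,395)]
print("bolts S",np.array([atz(S,150+(u+.5)/3-.5,150+(v+.5)/3-.5,14)[:2] for u,v in sb]))
ks=[("T",T,326,156,240,130,4),("S",S,165,248,150,150,3)]
E
```

```text
cup nominal [570.03202764 -64.16929244] yaw -1.0286919967198782
T head full (array([ 568.81, -171.61]), np.float64(-44.83)) far half (array([ 568.23, -171.18]), np.float64(-49.03)) r free (array([ 569.07, -171.89,   51.21]), np.float64(-47.18))
T cup (array([573.18, -61.84,  25.96]), np.float64(-27.7)) (array([560.95, -64.38]), np.float64(-22.23)) (array([569.97, -64.55,  22.81]), np.float64(-36.0))
S head full (array([ 579.76, -177.16]), np.float64(-20.77)) far half (array([ 582.46, -179.51]), np.float64(-19.82)) r free (array([ 580.33, -178.75,   50.28]), np.float64(-25.07))
S cup (array([573.65, -65.14,  26.47]), np.float64(-16.44)) (array([570.05, -63.94]), np.float64(-12.91)) (array([569.82, -63.38,  23.31]), np.float64(-25.13))
bolts T [[ 696.73476614 -124.40966432]
 [ 698.75794462 -217.24756257]
 [ 505.10784169 -128.61984664]
 [ 507.73029066 -223.71007909]]
bolts S [[ 510.05368166 -221.2472977 ]
 [ 699.13821493 -216.41192503]
 [ 696.71315625 -123.27735244]]
```

Both cameras agree that the cup sits where the grip predicts. The bolts and the head disc (its rim at about z=169) put the stand axis at about (572.7, −173.7), yaw 0.027. Next I move under the head.

Emit:
move_arm(steps=[[[-0.3,-0.17,0],0,1],[[-0.6,-0.34,0],0,1],[[-0.7,-0.4,0],0,1],[[-0.7,-0.4,0],0,1],[[-0.7,-0.4,0],0,1],[[-0.5,-0.28,0],0,1],[[-0.3,-0.16,0],0,1],[[0,0,0],0,1],[[0,0,0],0,1],[[0,0,0],0,1],[[0,0,0],0,1]])

```text
t: 9.12
ee_pos: [515.2, -77.2, 44.7]
orientation: [-1.546, -2.735, 0.0]
ft_force: [0.0, 0.3, -1.3]
width: 18.0
grasp_force: 30.0
```

Emit:
move_arm(steps=[[[0,0,-0.2],0,1],[[0,0,-0.3],0,1],[[0,0,-0.2],0,1],[[0,0,-0.1],0,1],[[0,0,0],0,1],[[0,0,0],0,1],[[0,0,0],0,1]])

```text
t: 9.7
ee_pos: [515.2, -77.9, 64.7]
orientation: [1.547, 2.734, 0.0]
ft_force: [0.0, -1.5, -2.4]
width: 17.8
grasp_force: 30.0
```

Emit:
move_arm(steps=[[[0,0,-0.06],0,1],[[0,0,-0.06],0,1],[[0,0,0],0,1],[[0,0,0],0,1]])

```text
t: 10.03
ee_pos: [515.3, -77.9, 67.7]
orientation: [1.547, 2.734, -0.0]
ft_force: [0.2, 0.1, -1.8]
width: 17.7
grasp_force: 30.0
```

Emit:
move_arm(steps=[[[0,0,-0.04],0,1],[[0,0,-0.04],0,1],[[0,0,0],0,1],[[0,0,0],0,1]])

```text
t: 10.37
ee_pos: [514.8, -77.8, 69.4]
orientation: [-1.547, -2.733, 0.0]
ft_force: [-0.1, 1.1, -5.8]
width: 17.7
grasp_force: 30.0
```

Emit:
move_arm(steps=[[[-0.003,0.156,0],0.4,1],[[-0.003,0.156,0],0.4,1],[[-0.003,0.156,0],0.4,1],[[0,0,0],0,1],[[0,0,0],0,1]])

```text
t: 10.78
ee_pos: [525.5, -72.3, 69.4]
orientation: [-1.686, -2.65, 0.0]
ft_force: [0.1, 0.3, -7.2]
width: 17.9
grasp_force: 30.0
```

```bash
cat > st.py <<'E'
from h import *
o=ctrl.get_obs();Rt=R.from_rotvec(o["orientation"]).as_matrix();hd=Rt[:,0]
print("t",round(o["t"],2),"p",np.round(o["ee_pos"],1),"F",np.round(o["ft_force"],1),"Ftool",np.round(Rt.T@o["ft_force"],1),"M",np.round(o["moment"],2),"yaw",round(np.degrees(np.arctan2(-hd[1],-hd[0])),1),"cup",np.round(o["ee_pos"][:2]-112*hd[:2],1),"w",round(o["width"],1))
E
python3 st.py
```

```text
t 10.78 p [525.5 -72.3  69.4] F [ 0.1  0.3 -7.2] Ftool [0.2 0.2 7.2] M [0.51 0.17 0.11] yaw -64.9 cup [ 572.9 -173.8] w 17.9
```

Emit:
move_arm(steps=[[[-0.003,0.156,0],0.4,1],[[-0.003,0.156,0],0.4,1],[[-0.003,0.156,0],0.4,1],[[0,0,0],0,1]])

```text
t: 11.12
ee_pos: [536.5, -68.0, 69.5]
orientation: [-1.825, -2.557, 0.0]
ft_force: [1.0, -0.5, -7.7]
width: 17.7
grasp_force: 30.0
```

Emit:
move_arm(steps=[[[-0.003,0.156,0],0.4,1],[[-0.003,0.156,0],0.4,1],[[-0.003,0.156,0],0.4,1],[[0,0,0],0,1]])

```text
t: 11.45
ee_pos: [547.7, -64.8, 69.5]
orientation: [-1.955, -2.459, -0.0]
ft_force: [0.2, 0.4, -7.5]
width: 18.0
grasp_force: 30.0
```

Emit:
move_arm(steps=[[[-0.003,0.156,0],0.4,1],[[-0.003,0.156,0],0.4,1],[[-0.003,0.156,0],0.4,1],[[0,0,0],0,1]])

```text
t: 11.78
ee_pos: [559.3, -62.9, 69.6]
orientation: [2.081, 2.354, 0.0]
ft_force: [0.7, 0.2, -8.2]
width: 17.8
grasp_force: 30.0
```

Emit:
move_arm(steps=[[[0,0,0.12],0,1],[[-0.017,-0.39,0],-1,1],[[-0.017,-0.39,0],-1,1],[[-0.017,-0.39,0],-1,1],[[-0.017,-0.39,0],-1,1],[[-0.017,-0.39,0],-1,1],[[0,0,0],0,1],[[0,0,-0.06],0,1],[[0,0,-0.06],0,1],[[0,0,0],0,1],[[0,0,0],0,1]])

```text
t: 12.7
ee_pos: [513.9, -78.9, 69.7]
orientation: [1.524, 2.747, 0.0]
ft_force: [0.2, -1.0, -4.7]
width: 18.2
grasp_force: 30.0
```

```bash
python3 st.py
```

```text
t 12.7 p [513.9 -78.9  69.7] F [ 0.2 -1.  -4.7] Ftool [-0.9 -0.3  4.7] M [ 0.22  0.25 -0.02] yaw -58.0 cup [ 573.2 -173.9] w 18.2
```

Now I search counter-clockwise.

Emit:
move_arm(steps=[[[-0.003,-0.156,0],-0.4,1],[[-0.003,-0.156,0],-0.4,1],[[-0.003,-0.156,0],-0.4,1],[[0,0,0],0,1]])

```text
t: 13.03
ee_pos: [503.9, -85.8, 69.6]
orientation: [-1.376, -2.824, 0.0]
ft_force: [0.1, -0.1, -3.2]
width: 18.0
grasp_force: 30.0
```

Emit:
move_arm(steps=[[[0,0,-0.04],0,1],[[0,0,-0.04],0,1],[[0,0,0],0,1],[[0,0,0],0,1]])

```text
t: 13.37
ee_pos: [503.7, -85.5, 71.5]
orientation: [-1.377, -2.823, 0.0]
ft_force: [-0.7, 0.4, -7.6]
width: 17.8
grasp_force: 30.0
```

```bash
python3 st.py
```

```text
t 13.37 p [503.7 -85.5  71.5] F [-0.7  0.4 -7.6] Ftool [ 0.8 -0.3  7.6] M [ 0.55  0.46 -0.04] yaw -52.0 cup [ 572.6 -173.8] w 17.8
```

Emit:
move_arm(steps=[[[-0.003,-0.156,0],-0.4,1],[[-0.003,-0.156,0],-0.4,1],[[-0.003,-0.156,0],-0.4,1],[[0,0,0],0,1]])

```text
t: 13.7
ee_pos: [495.0, -93.8, 71.8]
orientation: [1.226, 2.892, -0.0]
ft_force: [-0.8, -0.1, -5.5]
width: 17.6
grasp_force: 30.0
```

Emit:
move_arm(steps=[[[-0.003,-0.156,0],-0.4,1],[[-0.003,-0.156,0],-0.4,1],[[-0.003,-0.156,-0.02],-0.4,1],[[0,0,0],0,1]])

```text
t: 14.03
ee_pos: [487.9, -102.5, 72.7]
orientation: [1.074, 2.95, -0.0]
ft_force: [0.8, 0.2, -2.4]
width: 17.8
grasp_force: 30.0
```

```bash
python3 st.py
```

```text
t 14.03 p [ 487.9 -102.5   72.7] F [ 0.8  0.2 -2.4] Ftool [-0.5  0.6  2.4] M [0.04 0.21 0.03] yaw -40.0 cup [ 573.7 -174.5] w 17.8
```

Emit:
move_arm(steps=[[[0,0,-0.05],0,1],[[0,0,-0.05],0,1],[[0,0,0],0,1],[[0,0,0],0,1]])

```text
t: 14.37
ee_pos: [487.6, -102.0, 74.9]
orientation: [1.075, 2.951, 0.0]
ft_force: [0.2, 0.2, -1.5]
width: 18.0
grasp_force: 30.0
```

```bash
python3 st.py
```

```text
t 14.37 p [ 487.6 -102.    74.9] F [ 0.2  0.2 -1.5] Ftool [0.  0.3 1.5] M [0.09 0.16 0.03] yaw -40.0 cup [ 573.4 -174. ] w 18.0
```

Emit:
move_arm(steps=[[[0,0,-0.06],0,1],[[0,0,-0.06],0,1],[[0,0,0],0,1],[[0,0,0],0,1]])

```text
t: 14.7
ee_pos: [487.3, -102.0, 77.8]
orientation: [1.075, 2.952, 0.0]
ft_force: [0.3, 0.0, -2.3]
width: 18.0
grasp_force: 30.0
```

```bash
python3 st.py
```

```text
t 14.7 p [ 487.3 -102.    77.8] F [ 0.3  0.  -2.3] Ftool [-0.2  0.2  2.3] M [0.15 0.14 0.01] yaw -40.0 cup [ 573.1 -174. ] w 18.0
```

Emit:
move_arm(steps=[[[0,0,-0.06],0,1],[[0,0,-0.06],0,1],[[0,0,0],0,1],[[0,0,0],0,1]])

```text
t: 15.03
ee_pos: [487.3, -102.1, 80.8]
orientation: [1.074, 2.952, 0.0]
ft_force: [-0.5, 1.0, -2.4]
width: 17.8
grasp_force: 30.0
```

```bash
python3 st.py; python3 - <<'E'
from h import *
s=cams.get_image("scene")
cv2.imwrite("pics/s3.png",cv2.resize(np.ascontiguousarray(s["image"][180:300,150:290,::-1]),None,fx=5,fy=5,interpolation=cv2.INTER_CUBIC))
E
```

```text
t 15.03 p [ 487.3 -102.1   80.8] F [-0.5  1.  -2.4] Ftool [1.  0.4 2.4] M [0.11 0.17 0.07] yaw -40.0 cup [ 573.1 -174. ] w 17.8
```

View pics/s3.png

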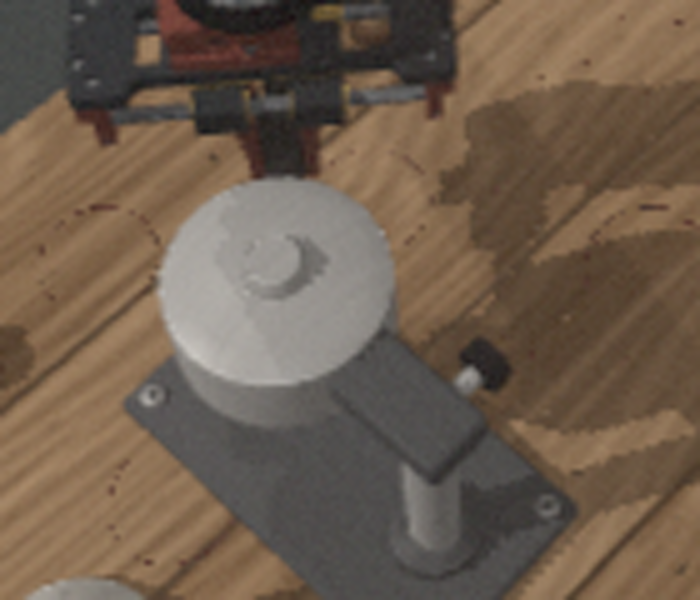

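The cup is hidden behind the head at about (275,280) in this view, so I go on by force.

Emit:
move_arm(steps=[[[0,0,-0.04],0,1],[[0,0,-0.04],0,1],[[0,0,0],0,1],[[0,0,0],0,1]])

```text
t: 15.42
ee_pos: [486.9, -101.9, 82.4]
orientation: [-1.074, -2.951, 0.0]
ft_force: [0.8, -0.1, -5.5]
width: 18.0
grasp_force: 30.0
```

```bash
python3 st.py
```

```text
t 15.42 p [ 486.9 -101.9   82.4] F [ 0.8 -0.1 -5.5] Ftool [-0.7  0.5  5.5] M [0.3  0.37 0.02] yaw -40.0 cup [ 572.6 -173.9] w 18.0
```

Emit:
move_arm(steps=[[[0,0,-0.04],0,1],[[0,0,-0.04],0,1],[[0,0,0],0,1],[[0,0,0],0,1]])

```text
t: 15.75
ee_pos: [486.8, -101.9, 84.5]
orientation: [-1.074, -2.951, 0.0]
ft_force: [-0.1, 0.7, -6.6]
width: 17.8
grasp_force: 30.0
```

```bash
python3 st.py
```

```text
t 15.75 p [ 486.8 -101.9   84.5] F [-0.1  0.7 -6.6] Ftool [0.6 0.5 6.6] M [0.47 0.5  0.06] yaw -40.0 cup [ 572.6 -173.9] w 17.8
```

Emit:
move_arm(steps=[[[0,0,-0.03],0,1],[[0,0,-0.03],0,1],[[0,0,0],0,1],[[-0.003,-0.156,0],-0.4,1],[[-0.003,-0.156,0],-0.4,1],[[-0.003,-0.156,0],-0.4,1],[[-0.003,-0.156,0],-0.4,1],[[0,0,0],0,1],[[0,0,0],0,1]])

```text
t: 16.5
ee_pos: [477.6, -114.7, 86.2]
orientation: [-0.868, -3.018, 0.0]
ft_force: [-3.7, 0.3, -5.3]
width: 18.0
grasp_force: 30.0
```

```bash
python3 st.py
```

```text
t 16.5 p [ 477.6 -114.7   86.2] F [-3.7  0.3 -5.3] Ftool [ 3.3 -1.7  5.3] M [ 0.26  0.79 -0.21] yaw -32.1 cup [ 572.5 -174.2] w 18.0
```

Emit:
move_arm(steps=[[[0.024,-0.015,0],0,1],[[-0.003,-0.156,-0.01],-0.4,1],[[-0.003,-0.156,-0.01],-0.4,1],[[-0.003,-0.156,-0.01],-0.4,1],[[0,0,0],0,1],[[0,0,0],0,1]])

```text
t: 17.0
ee_pos: [472.9, -125.2, 87.5]
orientation: [0.708, 3.058, -0.0]
ft_force: [-1.7, 0.0, -1.8]
width: 17.6
grasp_force: 30.0
```

```bash
python3 st.py
```

```text
t 17.0 p [ 472.9 -125.2   87.5] F [-1.7  0.  -1.8] Ftool [ 1.5 -0.7  1.8] M [-0.21  0.05 -0.05] yaw -26.1 cup [ 573.5 -174.5] w 17.6
```

Emit:
move_arm(steps=[[[-0.003,-0.156,-0.015],-0.4,1],[[-0.003,-0.156,-0.015],-0.4,1],[[-0.003,-0.156,-0.015],-0.4,1],[[-0.003,-0.156,-0.015],-0.4,1],[[-0.003,-0.156,-0.015],-0.4,1],[[0,0,0],0,1]])

```text
t: 17.5
ee_pos: [465.3, -143.5, 89.1]
orientation: [0.437, 3.11, -0.001]
ft_force: [-1.4, 0.0, -2.6]
width: 17.9
grasp_force: 30.0
```

```bash
python3 st.py
```

```text
t 17.5 p [ 465.3 -143.5   89.1] F [-1.4  0.  -2.6] Ftool [ 1.4 -0.4  2.6] M [-0.16  0.2  -0.05] yaw -16.0 cup [ 573.  -174.4] w 17.9
```

Emit:
move_arm(steps=[[[-0.003,-0.156,-0.015],-0.4,1],[[-0.003,-0.156,-0.015],-0.4,1],[[-0.003,-0.156,-0.015],-0.4,1],[[-0.003,-0.156,-0.015],-0.4,1],[[-0.003,-0.156,-0.015],-0.4,1],[[0,0,0],0,1]])

```text
t: 18.0
ee_pos: [461.7, -162.6, 90.9]
orientation: [0.166, 3.136, -0.001]
ft_force: [-1.2, -0.1, -2.9]
width: 18.1
grasp_force: 30.0
```

```bash
python3 st.py
```

```text
t 18.0 p [ 461.7 -162.6   90.9] F [-1.2 -0.1 -2.9] Ftool [ 1.2 -0.2  2.9] M [-0.18  0.11 -0.05] yaw -6.0 cup [ 573.  -174.4] w 18.1
```

Emit:
move_arm(steps=[[[-0.003,-0.156,-0.015],-0.4,1],[[-0.003,-0.156,-0.015],-0.4,1],[[-0.003,-0.156,-0.015],-0.4,1],[[-0.003,-0.156,-0.015],-0.4,1],[[-0.003,-0.156,-0.015],-0.4,1],[[0,0,0],0,1]])

```text
t: 18.5
ee_pos: [461.4, -182.1, 92.7]
orientation: [-0.108, 3.139, -0.001]
ft_force: [-1.0, -1.1, -2.9]
width: 17.7
grasp_force: 30.0
```

```bash
python3 st.py
```

```text
t 18.5 p [ 461.4 -182.1   92.7] F [-1.  -1.1 -2.9] Ftool [ 1.1 -1.   2.9] M [-0.19  0.04 -0.08] yaw 3.9 cup [ 573.1 -174.4] w 17.7
```

Emit:
move_arm(steps=[[[-0.003,-0.156,-0.015],-0.4,1],[[-0.003,-0.156,-0.015],-0.4,1],[[-0.003,-0.156,-0.015],-0.4,1],[[0,0,0],0,1]])

```text
t: 18.83
ee_pos: [462.8, -193.6, 93.8]
orientation: [-0.271, 3.129, -0.001]
ft_force: [-1.2, -0.7, -2.8]
width: 18.0
grasp_force: 30.0
```

```bash
python3 st.py
```

```text
t 18.83 p [ 462.8 -193.6   93.8] F [-1.2 -0.7 -2.8] Ftool [ 1.3 -0.5  2.8] M [-0.17  0.04 -0.07] yaw 9.9 cup [ 573.1 -174.3] w 18.0
```

Emit:
move_arm(steps=[[[-0.003,-0.156,-0.01],-0.4,1],[[-0.003,-0.156,0],-0.4,1],[[-0.003,-0.156,0],-0.4,1],[[0,0,0],0,1]])

```text
t: 19.17
ee_pos: [465.8, -204.8, 94.1]
orientation: [-0.435, 3.11, -0.001]
ft_force: [1.0, 1.0, -1.2]
width: 17.4
grasp_force: 30.0
```

```bash
python3 st.py
```

```text
t 19.17 p [ 465.8 -204.8   94.1] F [ 1.   1.  -1.2] Ftool [-1.2  0.7  1.2] M [ 0.28 -0.28  0.14] yaw 15.9 cup [ 573.5 -174.1] w 17.4
```

Emit:
move_arm(steps=[[[-0.003,-0.156,0],-0.4,1],[[-0.002,-0.078,0],-0.2,1],[[0,0,0],0,1],[[0,0,0],0,1]])

```text
t: 19.5
ee_pos: [466.3, -209.7, 93.6]
orientation: [0.517, -3.098, -0.001]
ft_force: [-0.1, 2.3, -6.2]
width: 17.8
grasp_force: 30.0
```

```bash
python3 st.py
```

```text
t 19.5 p [ 466.3 -209.7   93.6] F [-0.1  2.3 -6.2] Ftool [-0.7  2.2  6.2] M [0.14 0.25 0.41] yaw 18.9 cup [ 572.2 -173.3] w 17.8
```

Emit:
move_arm(steps=[[[-0.001,-0.078,0],-0.2,1],[[-0.001,-0.078,0],-0.2,1],[[0,0,0],0,1],[[0,0,0],0,1]])

```text
t: 19.83
ee_pos: [467.3, -213.8, 93.6]
orientation: [0.572, -3.088, -0.001]
ft_force: [-3.1, 1.0, -6.1]
width: 17.9
grasp_force: 30.0
```

```bash
python3 st.py
```

```text
t 19.83 p [ 467.3 -213.8   93.6] F [-3.1  1.  -6.1] Ftool [2.5 2.  6.1] M [0.   0.86 0.43] yaw 21.0 cup [ 571.9 -173.7] w 17.9
```

Emit:
move_arm(steps=[[[-0.001,-0.078,0],-0.2,1],[[-0.001,-0.078,0],-0.2,1],[[0,0,0],0,1],[[0,0,0],0,1]])

```text
t: 20.17
ee_pos: [469.4, -217.7, 93.8]
orientation: [0.626, -3.078, -0.0]
ft_force: [-2.1, -0.0, -6.6]
width: 17.9
grasp_force: 30.0
```

```bash
python3 st.py; python3 -c "
from h import *
print(ctrl.get_obs()['qpos'])"
```

```text
t 20.17 p [ 469.4 -217.7   93.8] F [-2.1 -0.  -6.6] Ftool [2.  0.8 6.6] M [-0.01  0.82  0.23] yaw 23.0 cup [ 572.5 -173.9] w 17.9
[-4.57157195e-01  4.62771487e-01  1.94795022e+00 -8.60444098e-05
  7.31124791e-01 -2.42909377e+00]
```

Emit:
move_arm(steps=[[[0,0,0.04],0,1],[[0,0,0.04],0,1],[[0,0,0.04],0,1],[[0,0,0],0,1],[[0,0,0],0,1]])

```text
t: 20.58
ee_pos: [470.0, -217.8, 91.4]
orientation: [-0.626, 3.078, -0.001]
ft_force: [-3.7, 0.4, 1.4]
width: 17.8
grasp_force: 30.0
```

```bash
python3 st.py
```

```text
t 20.58 p [ 470.  -217.8   91.4] F [-3.7  0.4  1.4] Ftool [ 3.2  1.8 -1.4] M [0.33 0.25 0.33] yaw 23.0 cup [ 573.1 -174.1] w 17.8
```

Emit:
move_arm(steps=[[[0.02,0,-0.04],0,1],[[-0.001,-0.078,0],-0.2,1],[[-0.001,-0.039,0],-0.1,1],[[0,0,0],0,1],[[0,0,0],0,1]])

```text
t: 21.0
ee_pos: [471.0, -220.7, 92.1]
orientation: [-0.666, 3.069, -0.001]
ft_force: [0.2, 2.3, -1.0]
width: 17.6
grasp_force: 30.0
```

```bash
python3 st.py
```

```text
t 21.0 p [ 471.  -220.7   92.1] F [ 0.2  2.3 -1. ] Ftool [-1.1  2.   1. ] M [ 0.3  -0.23  0.18] yaw 24.5 cup [ 572.9 -174.3] w 17.6
```

```bash
python3 - <<'E'
from h import *
w=wrist();cv2.imwrite("pics/w4.png",cv2.resize(np.ascontiguousarray(w[0]["image"][90:330,120:400,::-1]),None,fx=2.5,fy=2.5,interpolation=cv2.INTER_CUBIC))
hd=w[3][:,0];c=w[4]-112*hd+[0,0,-15.5];print((wproj(w,[c,w[4]+47*hd+[0,0,19]])-[120,90])*2.5)
E
```

```text
[[341.05177844 656.25326462]
 [339.25123238 180.63408572]]
```

View pics/w4.png

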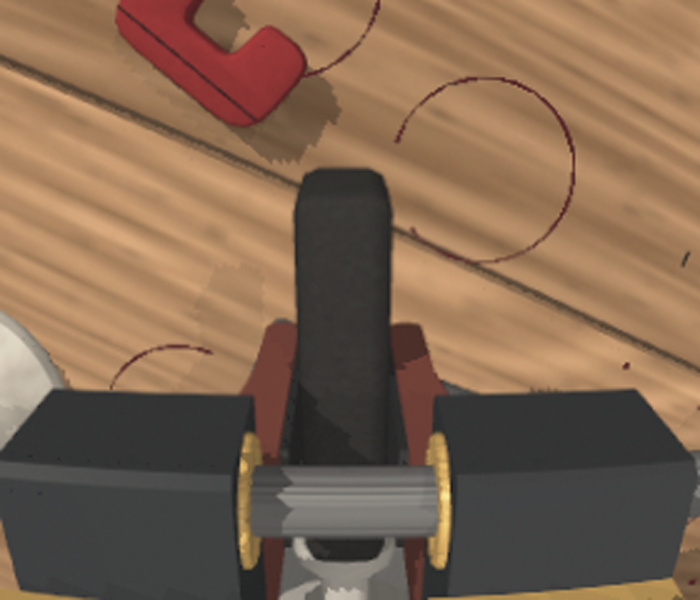

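The handle runs straight between the pads (x≈342 throughout), so it hasn't slipped in yaw. I keep turning.

Emit:
move_arm(steps=[[[-0.001,-0.078,0.01],-0.2,1],[[-0.001,-0.039,0.01],-0.1,1],[[0,0,0],0,1],[[0,0,0],0,1]])

```text
t: 21.38
ee_pos: [471.9, -223.2, 91.6]
orientation: [-0.706, 3.06, -0.001]
ft_force: [-0.1, 1.2, 2.0]
width: 17.8
grasp_force: 30.0
```

```bash
python3 st.py
```

```text
t 21.38 p [ 471.9 -223.2   91.6] F [-0.1  1.2  2. ] Ftool [-0.4  1.1 -2. ] M [ 0.5  -0.43 -0.01] yaw 26.0 cup [ 572.6 -174.2] w 17.8
```

Emit:
move_arm(steps=[[[0,0,-0.03],0,1],[[-0.001,-0.078,0],-0.2,1],[[-0.001,-0.039,0],-0.1,1],[[0,0,0],0,1],[[0,0,0],0,1]])

```text
t: 21.8
ee_pos: [472.4, -224.9, 91.9]
orientation: [0.745, -3.051, -0.003]
ft_force: [-0.3, 6.0, 1.4]
width: 18.0
grasp_force: 30.1
```

```bash
python3 st.py
```

```text
t 21.8 p [ 472.4 -224.9   91.9] F [-0.3  6.   1.4] Ftool [-2.5  5.5 -1.4] M [ 0.86 -0.33 -0.62] yaw 27.5 cup [ 571.8 -173.2] w 18.0
```

Clear stop torque at yaw 27.5°, so the pocket centre is about 25°. I back off slightly and lower.

Emit:
move_arm(steps=[[[-0.001,0.078,0],0.2,1],[[-0.001,0.047,0],0.12,1],[[0,0,0.04],0,1],[[0,0,0],0,1],[[0,0,0],0,1]])

```text
t: 22.22
ee_pos: [471.6, -222.9, 91.3]
orientation: [-0.705, 3.061, -0.0]
ft_force: [-0.3, 1.0, 2.0]
width: 17.8
grasp_force: 30.0
```

```bash
python3 st.py
```

```text
t 22.22 p [ 471.6 -222.9   91.3] F [-0.3  1.   2. ] Ftool [-0.2  1.  -2. ] M [ 0.46 -0.38  0.01] yaw 25.9 cup [ 572.4 -174. ] w 17.8
```

```bash
python3 - <<'E'
from h import *
w=wrist();img=w[0]["image"]
cv2.imwrite("pics/w5.png",cv2.resize(np.ascontiguousarray(img[140:190,220:300,::-1]),None,fx=8,fy=8,interpolation=cv2.INTER_CUBIC))
p,Rt=w[4],w[3]
for tilt in(0,2,4,6,8):
    a=np.radians(tilt);out=[]
    for x,z in((47,-13),(47,13)):
        for y in(-9,9):
            # tool frame, grasp point at z=-19; tip rises => -z
            X=x*np.cos(a)+z*-np.sin(a);Z=-19-(z*np.cos(a)+x*np.sin(a))
            out.append((wproj(w,p+Rt@np.array([X,y,Z]))[0]-[220,140])*8+4)
    print(tilt,np.round(out).astype(int).tolist())
E
python3 st.py
```

```text
0 [[155, 151], [427, 151], [127, 218], [451, 218]]
2 [[154, 149], [428, 148], [125, 232], [453, 232]]
4 [[152, 147], [429, 146], [123, 247], [454, 247]]
6 [[150, 146], [431, 145], [121, 263], [456, 263]]
8 [[149, 145], [432, 145], [119, 281], [458, 280]]
t 22.27 p [ 471.6 -223.    91.3] F [-1.   1.5  1.7] Ftool [ 0.3  1.8 -1.7] M [ 0.45 -0.36 -0.04] yaw 25.9 cup [ 572.4 -174. ] w 18.2
```

View pics/w5.png

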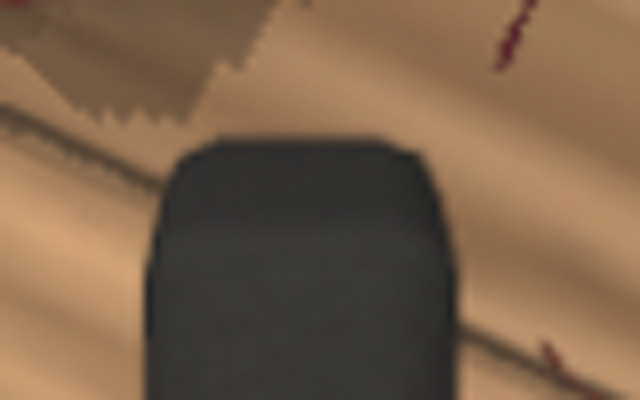

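The end face spans rows 137–233, so the handle is tilted about 4° in the grip. I test whether the pins are in the pockets by feeling for the wall backwards, clockwise.

Emit:
move_arm(steps=[[[-0.001,0.078,0],0.2,1],[[-0.001,0.078,0],0.2,1],[[-0.001,0.078,0],0.2,1],[[0,0,0],0,1],[[0,0,0],0,1]])

```text
t: 22.68
ee_pos: [469.1, -217.4, 91.3]
orientation: [-0.624, 3.079, -0.0]
ft_force: [-0.8, -0.3, 2.0]
width: 17.8
grasp_force: 30.0
```

```bash
python3 st.py
```

```text
t 22.68 p [ 469.1 -217.4   91.3] F [-0.8 -0.3  2. ] Ftool [ 0.9  0.  -2. ] M [ 0.22 -0.36 -0.01] yaw 22.9 cup [ 572.3 -173.9] w 17.8
```

Emit:
move_arm(steps=[[[-0.001,0.078,0],0.2,1],[[-0.001,0.078,0],0.2,1],[[0,0,0],0,1],[[0,0,0],0,1]])

```text
t: 23.02
ee_pos: [467.7, -214.0, 91.3]
orientation: [0.571, -3.089, 0.001]
ft_force: [-0.6, -2.8, 2.7]
width: 18.0
grasp_force: 30.1
```

```bash
python3 st.py
```

```text
t 23.02 p [ 467.7 -214.    91.3] F [-0.6 -2.8  2.7] Ftool [ 1.6 -2.4 -2.7] M [-0.19 -0.16  0.43] yaw 20.9 cup [ 572.3 -174. ] w 18.0
```

The restoring torque appears at about 21.5°, so the pins sit in the pockets, between 21.5° and 27°. I centre the yaw and level the handle by lowering it.

Emit:
move_arm(steps=[[[-0.001,-0.078,0],-0.2,1],[[-0.001,-0.078,0],-0.2,1],[[-0.001,-0.078,0],-0.2,1],[[0,0,0.04],0,1],[[0,0,0.04],0,1],[[0,0,0],0,1],[[0,0,0],0,1]])

```text
t: 23.6
ee_pos: [470.1, -219.2, 89.1]
orientation: [-0.65, 3.073, 0.0]
ft_force: [1.3, 1.7, 1.1]
width: 17.9
grasp_force: 30.0
```

```bash
python3 st.py
```

```text
t 23.6 p [ 470.1 -219.2   89.1] F [1.3 1.7 1.1] Ftool [-1.9  1.  -1.1] M [ 0.44 -0.57  0.15] yaw 23.9 cup [ 572.5 -173.9] w 17.9
```

Emit:
move_arm(steps=[[[0,0,0.04],0,1],[[0,0,0.04],0,1],[[0,0,0.04],0,1],[[0,0,0],0,1],[[0,0,0],0,1]])

```text
t: 24.02
ee_pos: [470.1, -219.2, 86.2]
orientation: [-0.65, 3.073, -0.0]
ft_force: [2.2, 2.9, 1.4]
width: 17.9
grasp_force: 30.0
```

```bash
python3 st.py
```

```text
t 24.02 p [ 470.1 -219.2   86.2] F [2.2 2.9 1.4] Ftool [-3.2  1.7 -1.4] M [ 0.66 -0.85  0.14] yaw 23.9 cup [ 572.5 -173.9] w 17.9
```

Emit:
move_arm(steps=[[[-0.03,0,0.04],0,1],[[-0.03,0,0.04],0,1],[[0,0,0.04],0,1],[[0,0,0],0,1],[[0,0,0],0,1]])

```text
t: 24.43
ee_pos: [470.8, -218.7, 82.9]
orientation: [0.65, -3.073, -0.001]
ft_force: [-0.3, 0.3, 1.9]
width: 18.0
grasp_force: 30.0
```

```bash
python3 st.py
```

```text
t 24.43 p [ 470.8 -218.7   82.9] F [-0.3  0.3  1.9] Ftool [ 0.2  0.4 -1.9] M [ 0.11 -0.17  0.04] yaw 23.9 cup [ 573.2 -173.3] w 18.0
```

Emit:
move_arm(steps=[[[0,0,0.04],0,1],[[0,0,0.04],0,1],[[0,0,0],0,1],[[0,0,0],0,1]])

```text
t: 24.77
ee_pos: [471.2, -218.6, 81.1]
orientation: [0.65, -3.073, -0.0]
ft_force: [-2.1, -0.2, 1.8]
width: 17.9
grasp_force: 30.0
```

```bash
python3 st.py; python3 - <<'E'
from h import *
w=wrist()
cv2.imwrite("pics/w6.png",cv2.resize(np.ascontiguousarray(w[0]["image"][140:190,220:300,::-1]),None,fx=8,fy=8,interpolation=cv2.INTER_CUBIC))
E
```

```text
t 24.77 p [ 471.2 -218.6   81.1] F [-2.1 -0.2  1.8] Ftool [ 2.   0.7 -1.8] M [ 0.21 -0.23  0.13] yaw 23.9 cup [ 573.6 -173.2] w 17.9
```

View pics/w6.png

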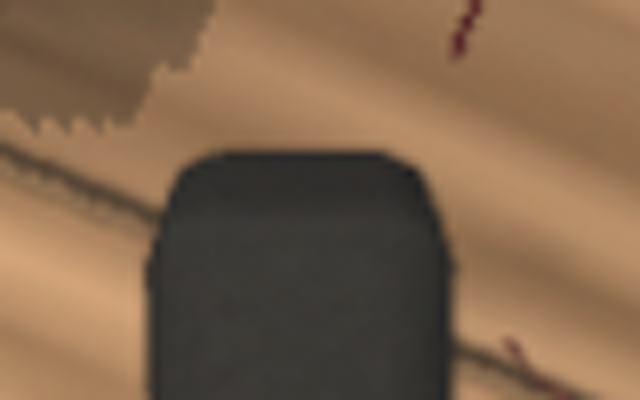

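The end face now spans rows 150–213, which matches a level handle. The height matches the lock level too, so I let go and withdraw.

Emit:
move_arm(steps=[[[0,0,0],0,0.7],[[0,0,0],0,0.5],[[0,0,0],0,0.4],[[0,0,0],0,0.4],[[0,0,0],0,0.4],[[0,0,0],0,0.4],[[0,0,0],0,0.4],[[0,0,0],0,0.4],[[0,0,0],0,0.4]])

```text
t: 25.57
ee_pos: [471.3, -218.6, 81.2]
orientation: [0.65, -3.073, -0.0]
ft_force: [-0.7, -0.6, -0.5]
width: 52.6
grasp_force: 0.0
```

Emit:
move_arm(steps=[[[0,0,-0.2],0,0.4],[[0,0,-0.5],0,0.4],[[0,0,-0.8],0,0.4],[[0,0,-0.8],0,0.4],[[0.2,0,-0.8],0,0.4],[[0.3,0,-0.8],0,0.4],[[0.3,0,-0.8],0,0.4],[[0.3,0,-0.5],0,0.4],[[0,0,-0.2],0,0.4],[[0,0,0],0,0.4],[[0,0,0],0,0.4]])

```text
t: 26.48
ee_pos: [446.1, -229.7, 215.8]
orientation: [0.65, -3.074, -0.0]
ft_force: [-0.5, 0.5, 1.0]
width: 52.8
grasp_force: 0.0
```

```bash
python3 st.py; python3 - <<'E'
from h import *
w=wrist();s=cams.get_image("scene")
a=cv2.resize(np.ascontiguousarray(w["image"] if isinstance(w,dict) else w[0]["image"])[:,:,::-1],(480,360))
b=cv2.resize(np.ascontiguousarray(s["image"][170:300,150:290,::-1]),(320,297));b=cv2.copyMakeBorder(b,0,63,0,0,cv2.BORDER_CONSTANT)
cv2.imwrite("pics/end.png",np.hstack([a,b]))
c=np.array([572.6,-173.8]);
for y in(22,24,26):
    d=-np.array([np.cos(np.radians(y)),np.sin(np.radians(y))])
    print(y,np.round(wproj(w,[[*(c+159*d),98.5+13],[*(c+159*d),98.5-13],[*(c+73*d),98.5+13]])*480/512).tolist())
E
```

```text
t 26.48 p [ 446.1 -229.7  215.8] F [-0.5  0.5  1. ] Ftool [ 0.3  0.7 -1. ] M [ 0.09 -0.02  0.  ] yaw 23.9 cup [ 548.5 -184.4] w 52.8
22 [[246.0, 159.0], [245.0, 155.0], [243.0, 239.0]]
24 [[240.0, 159.0], [240.0, 155.0], [240.0, 239.0]]
26 [[234.0, 159.0], [235.0, 155.0], [238.0, 239.0]]
```

View pics/end.png

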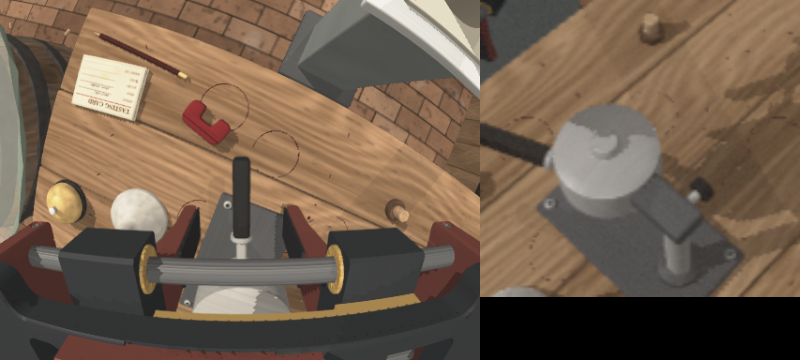

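The handle runs from (241,157) to (240,238), exactly where the locked, level cup at lock height should show it. The bystanders are untouched and the gripper is clear, so I hand the job in.

```bash
python3 -c "
from workcell import ctrl
print(ctrl.close_job())"
```

```text
the job is handed in; nothing more can be done
None
```

The filter cup hangs level and locked in the stand, with its handle about 22° off straight front because of the collar's clocking; the gripper has let go and is clear, and the job was handed in at about 26.5 s.

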